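# Fit the port glass of the colour reader

### The job

Drop the thick round glass flat into the round cell on top of the white colour reader, then set the retaining ring over the cell and screw it clockwise (seen from above) until it is snug on the glass and stays tight, without forcing it: the glass cracks if it is pressed or clamped hard. Let go, and leave everything else on the bench where it is.

Things in the scene. Friction and masses are not known exactly. Their poses are not given: they have to be found in the camera images.
- reader: white colour reader fixed to the bench, 150 x 170 mm (its x, y) and 45 mm tall; origin at the middle of its underside, z up, dark display towards its -x edge. On its top centre stands the cell: an upright metal collar, outside 42 mm, bore 38 mm, rim 69 mm above the bench, with three sloping flanges round it, 53 mm across
- cell_mouth (a point): centre of the cell's open mouth, at the collar's rim, axes as the reader's. The soft gasket on which the glass rests lies 5.8 to 8.2 mm below this point: its height differs from start to start. It gives about 1 mm under 25 N
- flange_gap (a point): middle of one of the three gaps between the cell's flanges, 24.5 mm from the axis on the reader's +x side, 2.5 mm below the rim; the others are at +120 and -120 degrees. Black dots on the housing mark them. The ring's lugs pass down within 0.2 rad of a gap's middle. Clockwise of a gap the flange's underside falls 3.5 mm per rad, to a stop that a lug meets 1.58 rad from the gap's middle
- glass_center (a point): centre of the port glass: clear thick disc with a greenish edge, 36 mm diameter, 16 mm thick, about 40 g, lying flat on the bench; z is its axis. Clearance in the cell is 1 mm all round; seated, it stands 7.8 to 10.2 mm proud of the rim, so hold it by its upper half. It cracks when pressed into the cell or clamped with more than 30 N
- ring_center (a point): centre (half-way up, on the axis) of the retaining ring: steel ring like a cap, 62 mm outside, 26 mm tall, 26 mm hole in its top lip, about 140 g, lying on the bench lip up. Two flats, 64 mm apart, 36 mm long and 22 mm high, face its +y and -y: grip it there. Seated on the glass, this point is 0.5 to 3.5 mm above the rim; if the lugs lie on the flanges it stops about 10 mm higher
- ring_lug (a point): inner end of one of the ring's three inward lugs (4 mm wide), 2.5 mm above its lower edge, on the ring's +x side; the others are at +120 and -120 degrees; a black dot on the lip above each. Lower the ring with the lugs in line with the gaps until the lip rests on the glass; turned clockwise it stays level and free for 0.5 to 1.3 rad, then the lugs meet the flanges
- ring_flat (a point): middle of the ring's +y flat, 32 mm from its axis. How it feels: where the lugs meet the flanges, turning stiffens and the thread starts to draw the ring down; a gripper that keeps its height is pulled down, 5 to 8 N for each 0.1 rad. Each 0.1 rad past this first touch clamps the glass with about 7 N more. Snug is over 8 N, 12 to 20 N is good (0.2 to 0.25 rad past first touch); it stays tight when let go
- cup: clear open mixing cup, 84 mm across, 95 mm tall; a bystander
- jar: white capped jar, 60 mm across, 75 mm tall; a bystander
- calculator: black pocket calculator, 75 x 130 x 16 mm; a bystander
- stir_stick: flat black stirring stick, 200 mm long, 18 mm wide; a bystander
- pen: white pen, 140 mm long; a bystander
- tape_roll: roll of paper tape lying flat, 90 mm across with a 72 mm hole, 24 mm tall; a bystander (not the retaining ring)
- tin_lid: plain flat steel lid, 68 mm across, 9 mm thick; a bystander (not the glass)
Things that resemble listed ones, but are neither listed nor needed, are in the scene too. There is more than one size of the part that bears glass_center; the job needs the smallest.

How it is judged:
On the way, in this order (a step that is already met when the one before it is completed fails the run):
1. the glass lies flat in the cell, let go (horizontal distance between glass_center and cell_mouth below 0.003 m and z of glass_center in the frame of cell_mouth below 0.0035 m and angle between glass_center's own z axis and vertical below 0.06 rad and contact force between the fingers and glass below 0.1 N), for 0.2 s.
2. the ring sits over the cell on the glass (horizontal distance between glass_center and cell_mouth below 0.003 m and z of glass_center in the frame of cell_mouth below 0.0035 m and angle between each of glass_center, ring_center's own z axis and vertical below 0.06 rad and horizontal distance between ring_center and cell_mouth below 0.004 m and z of ring_center in the frame of cell_mouth below 0.006 m), for 0.2 s.
At the end, for the whole second after the job is handed in: The glass lies flat in the cell (within 3 mm of its axis, centre at most 3.5 mm above the rim), the ring sits level over it (within 4 mm of the axis, centre at most 6 mm above the rim), at rest, and clamps it with over 8 N (all of step 2 and contact force between ring and glass above 8 N and linear speed of ring below 0.02 m/s); the robot touches nothing.
It fails at once if the glass is pressed into the cell or clamped with over 30 N (it cracks) (contact force between glass and reader above 30 N or contact force between ring and glass above 30 N).
It fails at once if a bystander is moved over 30 mm (distance of any of cup, jar, calculator, stir_stick, pen, tape_roll, tin_lid from where it was at the start of the episode above 0.03 m).
It also fails if it takes over 72 s, if anything falls off the work surface, if the arm or the gripper's body presses on something with over 40 N, if the wrist force passes 120 N, or if a joint passes its speed limit or range.

### The arm

A 6-joint arm with a two-finger parallel gripper is mounted at the origin on the work surface. World frame = base frame: x ahead of the robot, y to its left, z up, the work surface at z = 0. Lengths are in m, angles in rad, forces in N, time in s.
With the tool pointing down it reaches from about 0.425 to 1.125 m from the base axis. Payload 14.9 kg.
Tool frame: the origin (TCP) lies midway between the tips of the shut fingers; the grasp point (between the pads) lies 19 mm behind it; z points along the fingers, y is the direction in which the jaws open and shut (so a half turn about z gives the same grasp; the last joint's range is limited). The gripper opens to 91 mm and grips with 3 to 60 N. Pads are 32 mm wide; open, the fingers measure 118 mm over their backs; the gripper's body (76 mm by 178 mm) begins 60 mm behind the grasp point.
Start: joints at [-1.241, 0.379, 1.734, -0, 1.028, -0.033], TCP at [0.248, -0.654, 0.214] pointing down, gripper open.
Joint ranges: [-2.77, 2.77], [-0.74, 2.19], [0, 2.66], [-1.06, 4.2], [0.31, 2.87], [-3.08, 3.08]. Speed limits (rad/s): [1.89, 1.89, 2.39, 3.14, 3.14, 3.14].

### API

Orientations are given as a unit quaternion [w, x, y, z].
In Python, from cell import robot gives the robot as it stands. The module is installed in compiled form; this text tells all that it offers.
- The arm moves only by the tool servo_tool, never from a script. Its argument "motion" is a list of rows, each a list of 7 numbers: the opening, from 0 (shut) to 1 (fully open), then the shift along the tool's x, y, z in mm, then the turn, a rotation vector about the tool's x, y, z in degrees. A call has 1 to 5 rows; each row is the pose to reach, as a shift and turn from the pose commanded when the call began, along the tool's axes at that moment; what a row does not reach only later rows make up. A row lasts 1/10 s, in which the tool goes at most 50 mm and 8.59 degrees, less where a joint would pass 70% of its speed; a pose out of reach is approached as far as the arm can. A call with a gripper value outside its range is refused whole. The fingers move at their own pace and stop on an object; "force" is the grip in N (left out, the last holds). Time passes only in rows, so rows that repeat a pose let the fingers close. It gives the time, the measured TCP pose, the force and the opening at its end, in the units of the state.
- robot.get_obs(): the state, without advancing time (a new reading comes with each control period).
- robot.camera(name): name is "scene" or "top" or "wrist"; returns the picture (480x640x3 uint8, red, green, blue); there is no depth.
- robot.get_calibration(name): a dict with "intrinsics" (3x3 intrinsics, pixels), "dist_coeffs" ([k1, k2, p1, p2, k3] as OpenCV has them; the pictures are not rectified), "cam_to_world" (4x4, takes a point from camera to world coordinates). Camera axes: x right, y up, looking along -z (the intrinsics and any distortion apply to the point x, -y, -z); pixel columns grow to the right and rows downward; lengths in m; the calibration is good to about 2 mm. A picture is of the moment at which its call begins: read the wrist's pose just before it. get_calibration takes no time and is no camera call; for the wrist camera it gives the pose at the moment of the call.
- robot.hand_in(): hands the job in, once; it reports no verdict.
The state is a dict: "t": time; "qpos": joint angles; "qvel": joint speeds; "effort": joint torques, N m; "ee_pos": TCP position; "tcp_rot": TCP orientation; "contact_force": force on the tool from outside, world axes, zero at the start; "ft_torque": the same for the moment, N m; "gripper_width": opening from 0.0 (shut) to 1.0 (fully open).
Only numpy, scipy, OpenCV 4.12 (cv2) and the standard library are available. Lean on these libraries where they do the work, as an engineer would, in place of code of your own. Each camera call takes 0.05 s, during which the arm holds its last target. There are 200 camera calls.

## Working session

There is one attempt and no reset: what is moved stays moved. The work goes in short steps, Python scripts to look and compute and a tool call to move; the robot and the scene stay as the last step left them, time stands still between calls to the robot, and variables do not carry over. Pictures are saved under pics/ and viewed, about 8 in all and at most 12, crops included, and the job is handed in when it is done.

Besides the shell and the picture viewer there is one more tool, called after ">>>" in YAML: its name, and indented under it one key for each argument. servo_tool: Moves the arm, as the interface text tells. Its arguments: {"type":"object","properties":{"motion":{"type":"array","items":{"type":"array","items":{"type":"number"}}},"force":{"type":"number"}},"required":["motion"]}

```bash
mkdir -p pics; cat > h.py <<'E'
from cell import robot
import numpy as np, cv2
def snap(name,out=None):
    c=robot.get_calibration(name); im=robot.camera(name)
    if out: cv2.imwrite('pics/'+out,im[:,:,::-1])
    return im,c
def ray(c,uv):
    K=np.array(c['intrinsics'],float);d=np.array(c['dist_coeffs'],float);T=np.array(c['cam_to_world'])
    p=cv2.undistortPoints(np.array(uv,float).reshape(-1,1,2),K,d).reshape(-1,2)
    v=np.c_[p[:,0],-p[:,1],-np.ones(len(p))]@T[:3,:3].T
    return T[:3,3],v
def onplane(c,uv,z):
    o,v=ray(c,uv); return o+v*((z-o[2])/v[:,2])[:,None]
def proj(c,P):
    K=np.array(c['intrinsics'],float);d=np.array(c['dist_coeffs'],float);T=np.array(c['cam_to_world'])
    q=(np.array(P,float).reshape(-1,3)-T[:3,3])@T[:3,:3]
    q=q*[1,-1,-1]
    return cv2.projectPoints(q,np.zeros(3),np.zeros(3),K,d)[0].reshape(-1,2)
E
python3 - <<'E'
from h import *
np.set_printoptions(precision=3,suppress=True)
for n in('scene','top','wrist'):
    im,c=snap(n,n+'0.png'); print(n,c)
print(robot.get_obs())
E
```

```text
scene {'intrinsics': array([[558.811,   0.   , 324.229],
       [  0.   , 558.811, 239.271],
       [  0.   ,   0.   ,   1.   ]]), 'dist_coeffs': array([-0.135,  0.   ,  0.   ,  0.   ,  0.   ]), 'cam_to_world': array([[ 0.835, -0.357,  0.42 ,  0.981],
       [ 0.55 ,  0.512, -0.659, -0.643],
       [ 0.02 ,  0.781,  0.624,  0.689],
       [ 0.   ,  0.   ,  0.   ,  1.   ]])}
top {'intrinsics': array([[588.295,   0.   , 333.63 ],
       [  0.   , 588.295, 237.951],
       [  0.   ,   0.   ,   1.   ]]), 'dist_coeffs': array([-0.109,  0.   ,  0.   ,  0.   ,  0.   ]), 'cam_to_world': array([[-0.026,  0.99 , -0.141,  0.4  ],
       [-1.   , -0.025,  0.008,  0.019],
       [ 0.004,  0.141,  0.99 ,  1.216],
       [ 0.   ,  0.   ,  0.   ,  1.   ]])}
wrist {'intrinsics': array([[414.018,   0.   , 318.189],
       [  0.   , 414.018, 237.558],
       [  0.   ,   0.   ,   1.   ]]), 'dist_coeffs': array([-0.08,  0.  ,  0.  ,  0.  ,  0.  ]), 'cam_to_world': array([[ 0.355,  0.896,  0.266,  0.324],
       [-0.935,  0.34 ,  0.099, -0.625],
       [-0.002, -0.284,  0.959,  0.385],
       [ 0.   ,  0.   ,  0.   ,  1.   ]])}
{'t': 0.15, 'qpos': array([-1.241,  0.379,  1.735, -0.   ,  1.029, -0.033]), 'qvel': array([ 0.002, -0.003, -0.003, -0.   , -0.001,  0.   ]), 'effort': array([ -0.001, -76.411, -43.465,   0.065,   0.041,  -0.   ]), 'ee_pos': array([ 0.248, -0.654,  0.213]), 'tcp_rot': array([-0.   ,  0.984,  0.18 , -0.   ]), 'contact_force': array([-0.643, -0.763, -0.519]), 'ft_torque': array([-0.013,  0.002,  0.002]), 'gripper_width': 0.997114238820095}
```

View pics/top0.png

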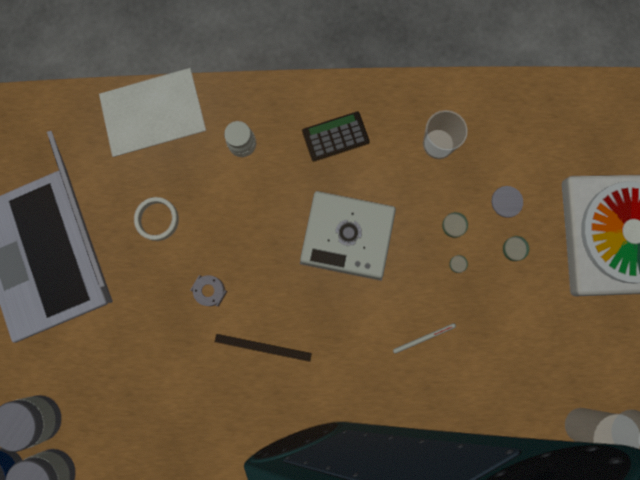

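View pics/scene0.png

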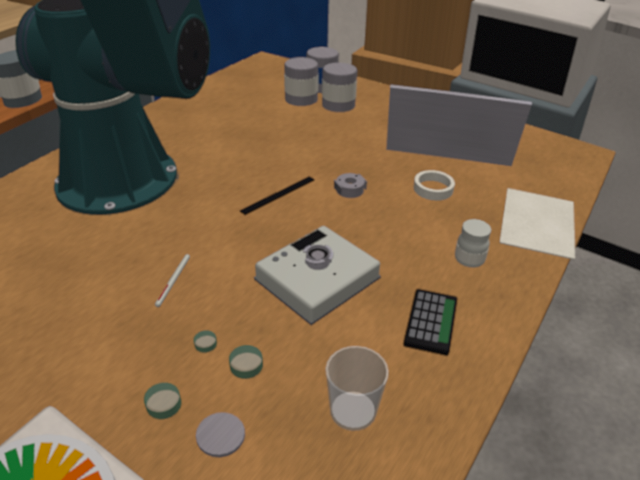

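Top view: the glass candidates are the discs at (459,264), (455,224) and (516,248), plus the tin lid at (508,201). (459,264) is the smallest, so I choose it. The ring is the steel one with flats at (208,291), not the tape roll at (155,219). The reader's cell is at (348,232).

```bash
python3 - <<'E'
from h import *
np.set_printoptions(precision=4,suppress=True)
im,c=snap('top')
def crop(u,v,r): return cv2.resize(im[v-r:v+r,u-r:u+r],(390,390),interpolation=cv2.INTER_CUBIC)
m=np.hstack([crop(459,264,24),crop(208,291,26)])
cv2.imwrite('pics/crop1.png',m[:,:,::-1])
for n,uv,z in [('glass',(459,264),.016),('g2',(455,224),.016),('g3',(516,248),.016),('ring',(208,291),.026),('cell',(348,232),.069)]:
    print(n,onplane(c,uv,z))
# diameters: edge px
print(np.linalg.norm(onplane(c,(459,264),.016)-onplane(c,(469,264),.016)),'m per 10px')
hsv=cv2.cvtColor(im,cv2.COLOR_RGB2HSV)
mask=((hsv[...,1]<95)).astype(np.uint8)
for cc in cv2.findContours(mask,cv2.RETR_EXTERNAL,cv2.CHAIN_APPROX_NONE)[0]:
    a=cv2.contourArea(cc)
    if 100<a<8000:
        (x,y),s,an=cv2.minAreaRect(cc)
        print(round(x),round(y),a,np.round(s,1),round(an,1),onplane(c,(x,y),.016))
E
```

```text
glass [[ 0.5095 -0.2464  0.016 ]]
g2 [[ 0.5931 -0.2426  0.016 ]]
g3 [[ 0.5395 -0.3683  0.016 ]]
ring [[0.4667 0.2679 0.026 ]]
cell [[ 0.5738 -0.0179  0.069 ]]
0.020851401930109488 m per 10px
563 444 5744.5 [ 71. 152.] 90.0 [[ 0.1377 -0.4436  0.016 ]]
37 437 4364.0 [74. 84.] 0.0 [[0.1741 0.6283 0.016 ]]
424 338 311.0 [ 5.6 68. ] 66.8 [[ 0.3612 -0.1672  0.016 ]]
208 290 798.5 [32.8 31.4] 31.0 [[0.4685 0.2703 0.016 ]]
458 264 230.0 [17. 17.] 90.0 [[ 0.5106 -0.2454  0.016 ]]
516 248 485.5 [24. 25.] 90.0 [[ 0.5395 -0.3673  0.016 ]]
631 231 334.0 [24. 16.] 90.0 [[ 0.5691 -0.6236  0.016 ]]
454 224 475.5 [25. 25.] 90.0 [[ 0.5921 -0.2415  0.016 ]]
156 218 1505.0 [43. 44.] 90.0 [[0.6207 0.3803 0.016 ]]
348 235 6241.5 [85.1 75.7] 11.3 [[ 0.5754 -0.0185  0.016 ]]
507 201 765.5 [31.8 31.1] 45.0 [[ 0.6389 -0.3566  0.016 ]]
600 235 5604.5 [120.  77.] 90.0 [[ 0.5622 -0.5542  0.016 ]]
240 139 847.5 [37.1 29.1] 63.4 [[0.7885 0.2046 0.016 ]]
336 136 1325.0 [32.3 58.3] 71.9 [[0.7891 0.0006 0.016 ]]
443 134 1591.5 [41.7 49.5] 45.0 [[ 0.7886 -0.2279  0.016 ]]
```

View pics/crop1.png

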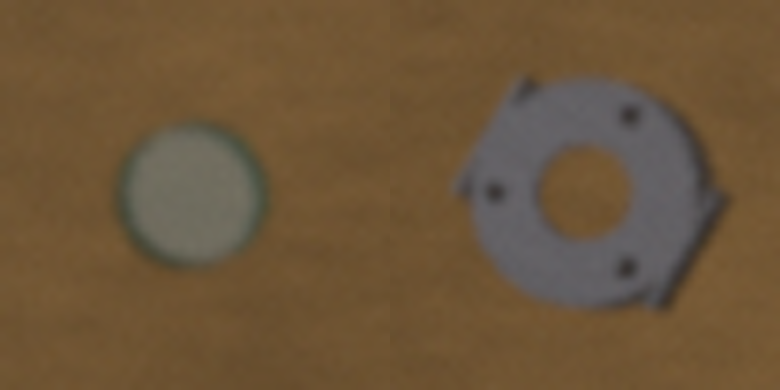

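Left crop: the disc is clear with a greenish edge, about 17 px ≈ 36 mm across, so it is the smallest glass. Right crop: the ring, with its three black dots and two flats at upper-left and lower-right. Next I hover over the glass.

>>> servo_tool:
  motion:
    - [0.7,389,-288,0,0,0,0]
    - [0.7,389,-288,0,0,0,0]
    - [0.7,389,-288,0,0,0,0]
    - [0.7,389,-288,0,0,0,0]
    - [0.7,389,-288,0,0,0,0]
  force: 15

```text
t: 0.7
ee_pos: [0.3841, -0.4423, 0.2139]
tcp_rot: [0.0, 0.984, 0.18, 0.0]
contact_force: [2.5, -0.5, 0.3]
gripper_width: 0.698
```

>>> servo_tool:
  motion:
    - [0.7,187,-139,0,0,0,0]
    - [0.7,187,-139,0,0,0,0]
    - [0.7,187,-139,0,0,0,0]
    - [0.7,187,-139,0,0,0,0]
    - [0.7,187,-139,0,0,0,0]

```text
t: 1.2
ee_pos: [0.5101, -0.2452, 0.214]
tcp_rot: [-0.0, 0.983, 0.181, 0.0]
contact_force: [0.3, -0.3, 0.2]
gripper_width: 0.701
```

```bash
cat >> h.py <<'E'
def tool(P):
    from scipy.spatial.transform import Rotation as R
    o=robot.get_obs(); q=np.array(o['tcp_rot']); M=R.from_quat(np.r_[q[1:],q[0]]).as_matrix()
    return M.T@(np.array(P)-o['ee_pos'])*1000
E
python3 - <<'E'
from h import *
np.set_printoptions(precision=4,suppress=True)
o=robot.get_obs(); im,c=snap('wrist','w1.png')
print(o['ee_pos'],o['t'],proj(c,[[.5095,-.2464,.016]]),proj(c,o['ee_pos']-np.array([0,0,.12])))
hsv=cv2.cvtColor(im,cv2.COLOR_RGB2HSV)
mask=((hsv[...,1]<95)).astype(np.uint8)
for cc in cv2.findContours(mask,cv2.RETR_EXTERNAL,cv2.CHAIN_APPROX_NONE)[0]:
    if cv2.contourArea(cc)>500: 
        e=cv2.fitEllipse(cc); P=onplane(c,e[0],.016);print(e,cv2.contourArea(cc),P,tool(P[0]))
E
```

```text
[ 0.5101 -0.2452  0.214 ] 1.2 [[320.6341 208.6631]] [[319.8693 230.428 ]]
((450.9931335449219, 222.30316162109375), (57.89863204956055, 62.06114959716797), 130.28819274902344) 2818.5 [[ 0.5407 -0.3642  0.016 ]] [-16.1979 123.7507 197.9496]
((317.3387145996094, 203.48887634277344), (40.031761169433594, 45.123207092285156), 143.55592346191406) 1417.0 [[ 0.5129 -0.2419  0.016 ]] [  1.4727  -0.4203 198.0234]
((367.7144775390625, 352.33331298828125), (331.99188232421875, 719.2191772460938), 79.00997924804688) 120270.0 [[ 0.3866 -0.345   0.016 ]] [-153.3822   50.8468  197.8652]
((347.3210144042969, 116.33531188964844), (61.645957946777344, 66.438232421875), 153.8759765625) 3214.5 [[ 0.5939 -0.2388  0.016 ]] [ 78.2488  25.5928 198.0776]
((487.1449279785156, 113.36656951904297), (78.09378051757812, 83.30782318115234), 0.7252224087715149) 5106.0 [[ 0.6411 -0.3517  0.016 ]] [ 82.0355 147.9141 198.0233]
((108.35897827148438, 70.42381286621094), (177.44593811035156, 230.26617431640625), 96.43306732177734) 28405.5 [[ 0.5589 -0.032   0.016 ]] [ 119.2964 -180.0699  198.2101]
```

View pics/w1.png

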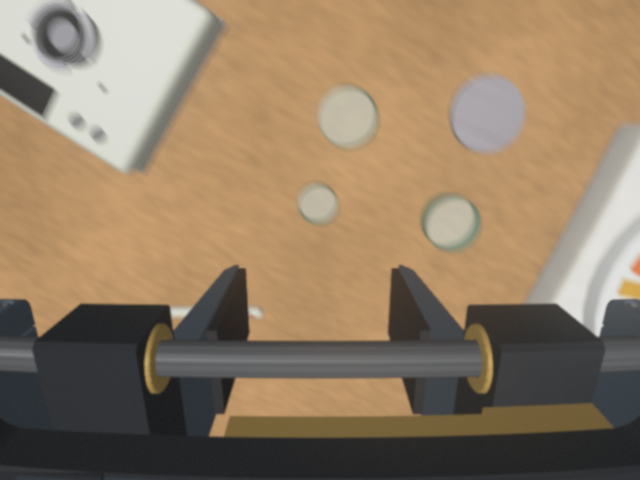

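The glass sits at (318,204), very close to under the tool. I go lower for the precise view.

>>> servo_tool:
  motion:
    - [0.7,1.5,-0.5,50,0,0,0]
    - [0.7,1.5,-0.5,100,0,0,0]
    - [0.7,1.5,-0.5,128,0,0,0]
    - [0.7,1.5,-0.5,128,0,0,0]

```text
t: 1.65
ee_pos: [0.5078, -0.2455, 0.0824]
tcp_rot: [-0.002, 0.984, 0.18, -0.003]
contact_force: [-0.2, -0.1, 0.9]
gripper_width: 0.702
```

```bash
python3 - <<'E'
from h import *
np.set_printoptions(precision=4,suppress=True)
o=robot.get_obs(); im,c=snap('wrist','w2.png')
print(o['ee_pos'],o['t'],proj(c,o['ee_pos']-np.array([0,0,.07])))
hsv=cv2.cvtColor(im,cv2.COLOR_RGB2HSV)
for T in (60,80,95):
  mask=((hsv[...,1]<T)).astype(np.uint8)
  for cc in cv2.findContours(mask,cv2.RETR_EXTERNAL,cv2.CHAIN_APPROX_NONE)[0]:
    if 500<cv2.contourArea(cc)<9000: 
        e=cv2.fitEllipse(cc); P=onplane(c,e[0],.016);print(T,e,P,tool(P[0]))
cv2.imwrite('pics/w2c.png',cv2.resize(im[120:300,220:420],(600,540))[:,:,::-1])
E
```

```text
[ 0.5078 -0.2455  0.0824] 1.65 [[320.6384 251.6648]]
60 ((322.6535949707031, 247.53973388671875), (57.84268569946289, 60.140411376953125), 171.46224975585938) [[ 0.5119 -0.2452  0.016 ]] [ 2.9796  0.1024 68.807 ]
60 ((370.5396423339844, 116.69384765625), (92.60740661621094, 95.85372161865234), 19.611385345458984) [[ 0.5927 -0.2428  0.016 ]] [79.4245 26.4969 68.5721]
80 ((322.6589660644531, 247.5379638671875), (59.046939849853516, 61.22917556762695), 172.84228515625) [[ 0.5119 -0.2453  0.016 ]] [ 2.9808  0.1056 68.807 ]
80 ((370.5426330566406, 116.73393249511719), (93.9036636352539, 97.25443267822266), 21.676420211791992) [[ 0.5927 -0.2428  0.016 ]] [79.4029 26.4992 68.5721]
95 ((322.7591857910156, 247.5123291015625), (60.18466567993164, 62.19180679321289), 171.70779418945312) [[ 0.5119 -0.2453  0.016 ]] [ 2.9972  0.1662 68.8068]
95 ((370.64495849609375, 116.7510986328125), (95.04088592529297, 98.57101440429688), 22.73123550415039) [[ 0.5927 -0.2429  0.016 ]] [79.3939 26.5564 68.572 ]
```

View pics/w2c.png

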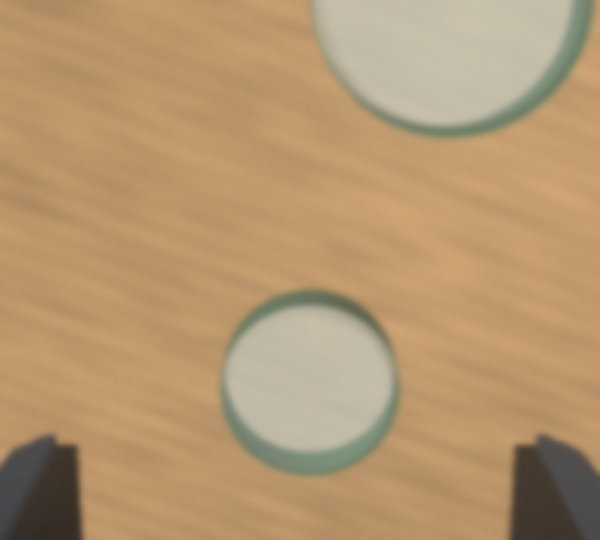

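The crop shows the glass top rim with its near wall as a dark crescent. The arm had not settled, so I settle it and measure from the extreme edges: rear edge at the top plane, front edge at the bench.

>>> servo_tool:
  motion:
    - [0.7,0.5,0,0,0,0,0]
    - [0.7,0.5,0,0,0,0,0]
    - [0.7,0.5,0,0,0,0,0]

```text
t: 2.0
ee_pos: [0.5115, -0.2471, 0.0875]
tcp_rot: [0.001, 0.984, 0.18, 0.001]
contact_force: [0.5, -0.4, 0.2]
gripper_width: 0.699
```

```bash
cat >> h.py <<'E'
def extremes(T=80):
    im,c=snap('wrist'); hsv=cv2.cvtColor(im,cv2.COLOR_RGB2HSV)
    mask=(hsv[...,1]<T).astype(np.uint8); best=None
    for cc in cv2.findContours(mask,cv2.RETR_EXTERNAL,cv2.CHAIN_APPROX_NONE)[0]:
        if 1500<cv2.contourArea(cc)<9000:
            e=cv2.fitEllipse(cc)
            if abs(e[0][0]-320)<40 and abs(e[0][1]-250)<60: best=cc.reshape(-1,2).astype(float)
    return im,c,best
E
python3 - <<'E'
from h import *
np.set_printoptions(precision=4,suppress=True)
o=robot.get_obs(); print(o['ee_pos'],o['tcp_rot'])
im,c,b=extremes()
y0,y1=b[:,1].min()-.5,b[:,1].max()+.5; x0,x1=b[:,0].min()-.5,b[:,0].max()+.5;xm=(x0+x1)/2
print(x0,x1,y0,y1)
t=lambda uv,z: tool(onplane(c,[uv],z)[0])
print('rear->',t((xm,y1),.016)+[18,0,0],'front->',t((xm,y0),0)-[18,0,0])
ym=(y0+y1)/2
print(t((x0,ym+2),.016),t((x1,ym+2),.016))
E
```

```text
[ 0.5115 -0.2471  0.0875] [0.0008 0.9836 0.1804 0.001 ]
287.5 346.5 219.5 279.5
rear-> [-0.6148 -1.7626 71.2422] front-> [-1.5411 -1.7715 87.2912]
[  0.0506 -20.0202  71.2391] [ 0.024  16.5402 71.2973]
```

Glass at tool offset about (-1.0, -1.75) mm. The rear and front estimates agree within 1 mm and the width is 36.5 mm. Before grasping, I view the cell from the same relative pose.

>>> servo_tool:
  motion:
    - [0.7,30,-40,-53,0,0,0]
    - [0.7,139,-192,-53,0,0,0]
    - [0.7,139,-192,-53,0,0,0]
    - [0.7,139,-192,-53,0,0,0]
    - [0.7,139,-192,-53,0,0,0]

```text
t: 2.55
ee_pos: [0.5721, -0.0191, 0.1398]
tcp_rot: [0.0, 0.984, 0.18, 0.001]
contact_force: [0.2, -0.7, -0.3]
gripper_width: 0.702
```

>>> servo_tool:
  motion:
    - [0.7,1,-2,0,0,0,0]
    - [0.7,1,-2,0,0,0,0]
    - [0.7,1,-2,0,0,0,0]
    - [0.7,1,-2,0,0,0,0]
    - [0.7,1,-2,0,0,0,0]

```text
t: 3.05
ee_pos: [0.5716, -0.0199, 0.1386]
tcp_rot: [-0.0, 0.984, 0.18, -0.0]
contact_force: [0.8, 0.3, 0.6]
gripper_width: 0.699
```

```bash
python3 - <<'E'
from h import *
np.set_printoptions(precision=4,suppress=True)
o=robot.get_obs(); print(o['ee_pos'],o['tcp_rot'],o['qpos'])
im,c=snap('wrist','w3.png')
print(proj(c,[[.5738,-.0179,.069]]))
cv2.imwrite('pics/w3c.png',cv2.resize(im[130:370,190:450],(780,720))[:600,:,::-1])
np.save('w3.npy',im); np.save('w3c.npy',c['cam_to_world'])
E
```

```text
[ 0.5716 -0.0199  0.1386] [-0.      0.9837  0.1796 -0.0001] [-0.0755  0.2853  2.029  -0.      0.8274  1.1341]
[[318.3522 248.0238]]
```

View pics/w3c.png

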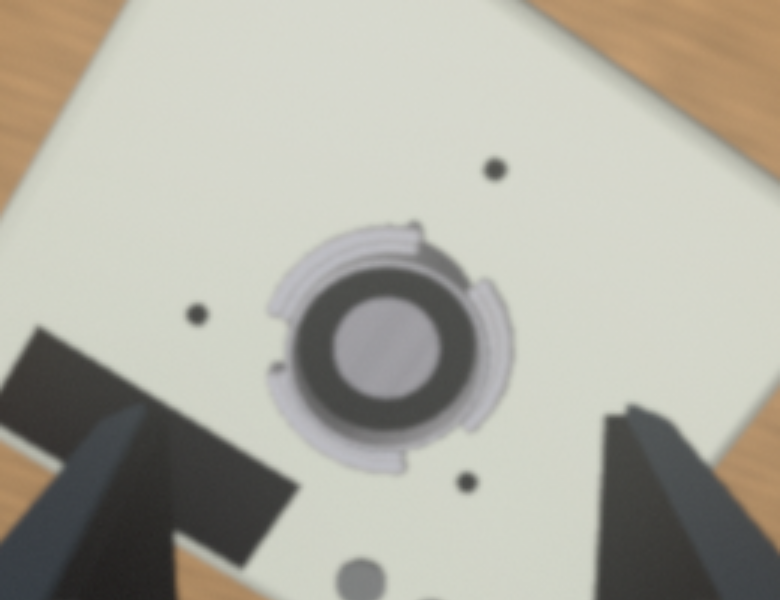

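The crop shows the cell with its three gap dots at full-image px (355,186), (256,235) and (346,291), and the gasket hole at (319,246). I compute the axis from these.

```bash
python3 - <<'E'
from h import *
np.set_printoptions(precision=4,suppress=True)
im=np.load('w3.npy'); c=robot.get_calibration('wrist'); c['cam_to_world']=np.load('w3c.npy')
g=cv2.cvtColor(im,cv2.COLOR_RGB2GRAY)
P=[]
for u,v in[(355,186),(256,235),(346,291)]:
    w=np.clip(150-g[v-8:v+9,u-8:u+9].astype(float),0,None); yy,xx=np.mgrid[v-8:v+9,u-8:u+9]
    uv=((w*xx).sum()/w.sum(),(w*yy).sum()/w.sum()); p=onplane(c,[uv],.045)[0];P.append(p);print(uv,p)
P=np.array(P);C=P.mean(0);print('centre',C,'tool',tool(C),np.linalg.norm(P-C,axis=1),np.degrees(np.arctan2(*(P-C)[:,[1,0]].T)))
# gasket dark blob & hole
m=((g<110)).astype(np.uint8); n,l,s,ce=cv2.connectedComponentsWithStats(m)
k=l[246,319+24]; print('gasket',s[k],ce[k])
hole=cv2.findContours((l==k).astype(np.uint8),cv2.RETR_CCOMP,cv2.CHAIN_APPROX_NONE)
for cc in hole[0]:
    if len(cc)>30:
        e=cv2.fitEllipse(cc);print(e,[tool(onplane(c,[e[0]],z)[0]) for z in(.0608,.0632)])
# reader yaw from display's position
print('hole diam mm/px', np.linalg.norm(onplane(c,[(319,246)],.062)-onplane(c,[(329,246)],.062)))
E
```

```text
(np.float64(354.6150091519219), np.float64(186.06894447834046)) [ 0.6141 -0.0277  0.045 ]
(np.float64(255.286941580756), np.float64(234.4152348224513)) [0.5606 0.0222 0.045 ]
(np.float64(345.25710594315245), np.float64(290.3520671834625)) [ 0.5442 -0.0491  0.045 ]
centre [ 0.573  -0.0182  0.045 ] tool [ 1.7877 -0.9498 93.6222] [0.0423 0.0422 0.0422] [ -12.9787  107.0626 -132.9848]
gasket [ 288  219   61   55 1652] [317.2494 247.1913]
((317.6767578125, 246.54141235351562), (53.770381927490234, 59.88235092163086), 77.7053451538086) [array([ 1.0175, -1.3732, 77.8223]), array([ 1.7853, -1.3682, 75.4222])]
((318.3777770996094, 245.46876525878906), (34.9908561706543, 36.7528190612793), 93.4828109741211) [array([ 1.7297, -0.9291, 77.8222]), array([ 2.4907, -0.9284, 75.4221])]
hole diam mm/px 0.006297898505559423
```

The cell axis is at (0.5730, -0.0182) and all dots lie at 42.2 mm, 120° apart. The gap angles are -13°, 107° and -133°. I go back to grasp the glass.

>>> servo_tool:
  motion:
    - [0.7,-40,55,0,0,0,0]
    - [0.7,-70,100,0,0,0,0]
    - [0.7,-137.4,189.5,30,0,0,0]
    - [0.7,-137.4,189.5,70,0,0,0]
    - [0.7,-137.4,189.5,80,0,0,0]

```text
t: 3.6
ee_pos: [0.5125, -0.2405, 0.0657]
tcp_rot: [0.001, 0.984, 0.18, 0.001]
contact_force: [0.3, 0.2, 0.2]
gripper_width: 0.7
```

>>> servo_tool:
  motion:
    - [0.7,0,0,0,0,0,0]
    - [0.7,0,0,10,0,0,0]
    - [0.7,0,0,20,0,0,0]

```text
t: 3.9
ee_pos: [0.5132, -0.2375, 0.0455]
tcp_rot: [0.0, 0.984, 0.18, 0.001]
contact_force: [-0.2, -0.2, 0.0]
gripper_width: 0.699
```

```bash
python3 - <<'E'
from h import *
np.set_printoptions(precision=4,suppress=True)
o=robot.get_obs(); print(o['ee_pos'],o['tcp_rot'],o['contact_force'],tool([.5100,-.2458,.0095]))
E
```

```text
[ 0.5132 -0.2375  0.0455] [0.0004 0.9836 0.1804 0.0005] [-0.1981 -0.1882  0.0303] [-6.0029  6.5886 35.9927]
```

>>> servo_tool:
  motion:
    - [0.7,-6,6.6,0,0,0,0]
    - [0.7,-6,6.6,15,0,0,0]
    - [0.7,-6,6.6,30,0,0,0]
    - [0.7,-6,6.6,35,0,0,0]
    - [0.7,-6,6.6,35,0,0,0]

```text
t: 4.4
ee_pos: [0.5088, -0.2454, 0.0092]
tcp_rot: [-0.001, 0.984, 0.181, -0.001]
contact_force: [0.7, 0.9, 0.1]
gripper_width: 0.701
```

```bash
python3 - <<'E'
from h import *
np.set_printoptions(precision=4,suppress=True)
o=robot.get_obs(); print(o['ee_pos'],o['tcp_rot'],o['contact_force'],tool([.5100,-.2458,.0095]))
E
```

```text
[ 0.5088 -0.2454  0.0092] [-0.0006  0.9836  0.1805 -0.0007] [0.7086 0.8563 0.0881] [ 0.9754  0.834  -0.2624]
```

>>> servo_tool:
  motion:
    - [0.7,0.3,0.6,-0.5,0,0,0]
    - [0.3,0.3,0.6,-0.5,0,0,0]
    - [0.3,0.3,0.6,-0.5,0,0,0]
    - [0.3,0.3,0.6,-0.5,0,0,0]
    - [0.3,0.3,0.6,-0.5,0,0,0]
  force: 12

```text
t: 4.9
ee_pos: [0.5099, -0.2464, 0.0111]
tcp_rot: [0.0, 0.984, 0.18, 0.0]
contact_force: [0.7, 0.2, 2.5]
gripper_width: 0.381
```

>>> servo_tool:
  motion:
    - [0.3,0,0,0,0,0,0]
    - [0.3,0,0,-40,0,0,0]
    - [0.3,0,0,-90,0,0,0]
    - [0.3,0,0,-110,0,0,0]
    - [0.3,0,0,-110,0,0,0]

```text
t: 5.4
ee_pos: [0.5115, -0.2472, 0.1241]
tcp_rot: [0.002, 0.984, 0.18, 0.002]
contact_force: [0.6, 0.0, -0.6]
gripper_width: 0.392
```

```bash
python3 - <<'E'
from h import *
np.set_printoptions(precision=4,suppress=True)
o=robot.get_obs(); print(o['ee_pos'],o['tcp_rot'],o['gripper_width'])
im,c=snap('wrist','w4.png'); T=np.array(o['ee_pos'])
print(proj(c,[T,T+[0,0,.007],T+[0,0,-.009]]), tool([.5730,-.0182,.140]))
cv2.imwrite('pics/w4c.png',cv2.resize(im[220:370,220:420],(800,600))[:,:,::-1])
np.save('w4.npy',im)
E
```

```text
[ 0.5115 -0.2472  0.1241] [0.0016 0.9836 0.1804 0.002 ] 0.39166735633877325
[[320.6776 301.0273]
 [320.8217 307.8349]
 [320.5065 292.948 ]] [ 139.5706 -191.4349  -18.0187]
```

View pics/w4c.png

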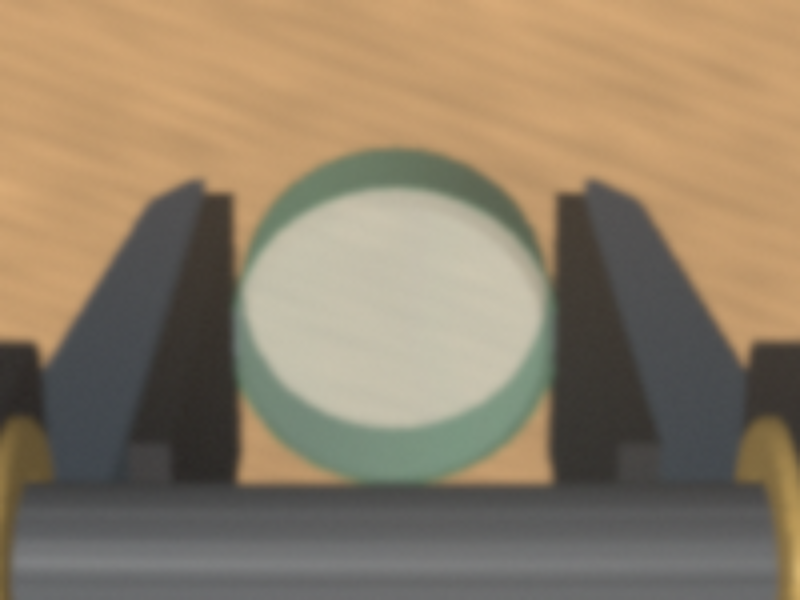

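```bash
python3 - <<'E'
from h import *
np.set_printoptions(precision=4,suppress=True)
im=np.load('w4.npy'); c=robot.get_calibration('wrist')
o=robot.get_obs();z=o['ee_pos'][2]; print(o['ee_pos'])
hsv=cv2.cvtColor(im,cv2.COLOR_RGB2HSV)
col=im[:,319].astype(int); print([(y,list(col[y]),hsv[y,319,1]) for y in list(range(254,262))+list(range(336,346))])
for zt in(.005,.006,.007):
    print(tool(onplane(c,[(318.8,340.5)],z+zt)[0])+[18,0,0], tool(onplane(c,[(318.8,257)],z+zt-.016)[0])-[18,0,0])
E
```

```text
[ 0.5105 -0.2467  0.1221]
[(254, [np.int64(189), np.int64(151), np.int64(108)], np.uint8(109)), (255, [np.int64(183), np.int64(149), np.int64(106)], np.uint8(107)), (256, [np.int64(163), np.int64(139), np.int64(102)], np.uint8(95)), (257, [np.int64(129), np.int64(125), np.int64(96)], np.uint8(65)), (258, [np.int64(107), np.int64(117), np.int64(95)], np.uint8(48)), (259, [np.int64(103), np.int64(115), np.int64(94)], np.uint8(47)), (260, [np.int64(102), np.int64(117), np.int64(95)], np.uint8(48)), (261, [np.int64(103), np.int64(117), np.int64(96)], np.uint8(46)), (336, [np.int64(121), np.int64(143), np.int64(125)], np.uint8(39)), (337, [np.int64(121), np.int64(144), np.int64(126)], np.uint8(41)), (338, [np.int64(119), np.int64(142), np.int64(122)], np.uint8(41)), (339, [np.int64(109), np.int64(131), np.int64(114)], np.uint8(43)), (340, [np.int64(93), np.int64(108), np.int64(95)], np.uint8(35)), (341, [np.int64(80), np.int64(87), np.int64(79)], np.uint8(23)), (342, [np.int64(74), np.int64(74), np.int64(72)], np.uint8(7)), (343, [np.int64(76), np.int64(78), np.int64(75)], np.uint8(10)), (344, [np.int64(79), np.int64(78), np.int64(77)], np.uint8(6)), (345, [np.int64(80), np.int64(80), np.int64(80)], np.uint8(0))]
[ 0.6094 -0.8845 -5.0319] [-0.6568 -0.8785 11.0283]
[ 1.1985 -0.8853 -6.0309] [-0.309  -0.8793 10.0289]
[ 1.7876 -0.8862 -7.0299] [ 0.0387 -0.8801  9.0295]
```

>>> servo_tool:
  motion:
    - [0.3,139,-190.5,5,0,0,0]
    - [0.3,139,-190.5,5,0,0,0]
    - [0.3,139,-190.5,5,0,0,0]
    - [0.3,139,-190.5,5,0,0,0]
    - [0.3,139,-190.5,5,0,0,0]

```text
t: 5.95
ee_pos: [0.5715, -0.0162, 0.1141]
tcp_rot: [-0.0, 0.984, 0.181, -0.001]
contact_force: [0.9, -0.1, -0.6]
gripper_width: 0.383
```

>>> servo_tool:
  motion:
    - [0.3,0,0,0,0,0,0]
    - [0.3,0,0,10,0,0,0]
    - [0.3,0,0,15,0,0,0]
    - [0.3,0,0,15,0,0,0]
    - [0.3,0,0,15,0,0,0]

```text
t: 6.45
ee_pos: [0.5718, -0.0198, 0.1004]
tcp_rot: [-0.0, 0.984, 0.18, -0.0]
contact_force: [0.1, 0.4, 0.1]
gripper_width: 0.381
```

```bash
python3 - <<'E'
from h import *
np.set_printoptions(precision=4,suppress=True)
o=robot.get_obs(); print(o['ee_pos'],o['tcp_rot'],o['contact_force'],tool([.5731,-.0193,.090]))
E
```

```text
[ 0.5718 -0.0198  0.1004] [-0.0001  0.9837  0.1798 -0.0005] [0.1461 0.4296 0.1476] [ 1.4523 -0.0037 10.4095]
```

>>> servo_tool:
  motion:
    - [0.3,1.4,0,5,0,0,0]
    - [0.3,1.4,0,10,0,0,0]
    - [0.3,1.4,0,10,0,0,0]
    - [0.3,1.4,0,10,0,0,0]
    - [0.3,1.4,0,10,0,0,0]

```text
t: 6.95
ee_pos: [0.5736, -0.0184, 0.0911]
tcp_rot: [0.0, 0.984, 0.18, 0.0]
contact_force: [0.1, 0.8, -0.2]
gripper_width: 0.382
```

>>> servo_tool:
  motion:
    - [0.3,0,0,2,0,0,0]
    - [0.3,0,0,5,0,0,0]
    - [0.3,0,0,8,0,0,0]
    - [0.3,0,0,8,0,0,0]
    - [0.3,0,0,8,0,0,0]

```text
t: 7.45
ee_pos: [0.5735, -0.0184, 0.0828]
tcp_rot: [-0.0, 0.984, 0.18, -0.0]
contact_force: [-0.5, -0.2, 0.1]
gripper_width: 0.384
```

>>> servo_tool:
  motion:
    - [0.3,-0.6,0.7,0,0,0,0]
    - [0.3,-0.6,0.7,1.5,0,0,0]
    - [0.3,-0.6,0.7,3,0,0,0]
    - [0.3,-0.6,0.7,4,0,0,0]
    - [0.3,-0.6,0.7,4,0,0,0]

```text
t: 7.95
ee_pos: [0.5731, -0.0193, 0.0788]
tcp_rot: [-0.0, 0.984, 0.18, -0.0]
contact_force: [0.2, 0.3, 0.4]
gripper_width: 0.386
```

>>> servo_tool:
  motion:
    - [0.3,0,0,0.5,0,0,0]
    - [0.3,0,0,1,0,0,0]
    - [0.3,0,0,1.5,0,0,0]
    - [0.3,0,0,2,0,0,0]
    - [0.3,0,0,2,0,0,0]

```text
t: 8.45
ee_pos: [0.5732, -0.0193, 0.0769]
tcp_rot: [-0.0, 0.984, 0.18, -0.0]
contact_force: [0.1, -0.4, -0.4]
gripper_width: 0.387
```

>>> servo_tool:
  motion:
    - [0.3,0,0,0.5,0,0,0]
    - [0.3,0,0,1,0,0,0]
    - [0.3,0,0,1.5,0,0,0]
    - [0.3,0,0,2,0,0,0]
    - [0.3,0,0,2,0,0,0]

```text
t: 8.95
ee_pos: [0.5731, -0.0193, 0.0749]
tcp_rot: [-0.0, 0.984, 0.18, -0.0]
contact_force: [0.7, 0.1, -1.2]
gripper_width: 0.386
```

>>> servo_tool:
  motion:
    - [0.3,0,0,0.5,0,0,0]
    - [0.3,0,0,1,0,0,0]
    - [0.3,0,0,1,0,0,0]

```text
t: 9.25
ee_pos: [0.5732, -0.0193, 0.0739]
tcp_rot: [-0.0, 0.984, 0.18, -0.0]
contact_force: [-0.7, -0.7, -0.7]
gripper_width: 0.387
```

>>> servo_tool:
  motion:
    - [0.3,0,0,0.3,0,0,0]
    - [0.3,0,0,0.7,0,0,0]
    - [0.3,0,0,1,0,0,0]
    - [0.3,0,0,1,0,0,0]

```text
t: 9.65
ee_pos: [0.5732, -0.0193, 0.0729]
tcp_rot: [-0.0, 0.984, 0.18, -0.0]
contact_force: [-1.1, -0.1, -0.4]
gripper_width: 0.384
```

>>> servo_tool:
  motion:
    - [0.3,0,0,0.3,0,0,0]
    - [0.3,0,0,0.7,0,0,0]
    - [0.3,0,0,0.7,0,0,0]

```text
t: 9.95
ee_pos: [0.5733, -0.0193, 0.0725]
tcp_rot: [0.0, 0.984, 0.18, 0.0]
contact_force: [-1.3, 1.1, 5.7]
gripper_width: 0.386
```

Contact is 5.7 N with TCP at 0.0725, so the gasket is about 7 mm below the rim and in the given range. I release.

>>> servo_tool:
  motion:
    - [0.3,0,0,-0.2,0,0,0]
    - [0.55,0,0,-0.2,0,0,0]
    - [0.6,0,0,-0.2,0,0,0]
    - [0.6,0,0,-0.2,0,0,0]
    - [0.6,0,0,-0.2,0,0,0]

```text
t: 10.45
ee_pos: [0.5732, -0.0193, 0.0724]
tcp_rot: [-0.0, 0.984, 0.18, -0.0]
contact_force: [0.7, 1.0, 0.3]
gripper_width: 0.602
```

>>> servo_tool:
  motion:
    - [0.6,0,0,-15,0,0,0]
    - [0.6,0,0,-45,0,0,0]
    - [0.7,0,0,-66,0,0,0]
    - [0.8,0,0,-66,0,0,0]
    - [0.8,0,0,-66,0,0,0]

```text
t: 10.95
ee_pos: [0.5734, -0.0193, 0.1392]
tcp_rot: [0.0, 0.984, 0.18, 0.001]
contact_force: [-0.7, -1.0, -0.4]
gripper_width: 0.794
```

```bash
python3 - <<'E'
from h import *
np.set_printoptions(precision=4,suppress=True)
o=robot.get_obs(); print(o['ee_pos'],o['tcp_rot'],o['qpos'])
im,c=snap('wrist','w5.png'); np.save('w5.npy',im)
cv2.imwrite('pics/w5c.png',cv2.resize(im[150:350,190:450],(780,600))[:,:,::-1])
zt=.069-.007+.016
C=np.array([.5730,-.0182,0])
print('expected top-disc extremes', proj(c,[C+[0,0,zt]]), tool([.4667,.2679,.214]))
# ring dots from top view
im,c=snap('top'); g=cv2.cvtColor(im,cv2.COLOR_RGB2GRAY)
s=390/52
P=[]
for u,v in [(497-390,191),(630-390,116),(627-390,268)]:
    u,v=round(182+u/s),round(265+v/s); w=np.clip(85-g[v-2:v+3,u-2:u+3].astype(float),0,None)
    yy,xx=np.mgrid[v-2:v+3,u-2:u+3]; uv=((w*xx).sum()/w.sum(),(w*yy).sum()/w.sum()); P.append(onplane(c,[uv],.026)[0])
P=np.array(P);C=P.mean(0);print(P,C,np.linalg.norm(P-C,axis=1),np.degrees(np.arctan2(*(P-C)[:,[1,0]].T)))
E
```

```text
[ 0.5734 -0.0193  0.1392] [0.0002 0.9836 0.1804 0.0006] [-0.0743  0.2865  2.0261  0.      0.8278  1.1337]
expected top-disc extremes [[318.1037 256.9089]] [   2.5993 -306.2039  -75.6296]
[[0.4693 0.2935 0.026 ]
 [0.489  0.2565 0.026 ]
 [0.4475 0.2573 0.026 ]] [0.4686 0.2691 0.026 ] [0.0244 0.024  0.0242] [  88.4488  -31.7299 -150.8144]
```

View pics/w5c.png

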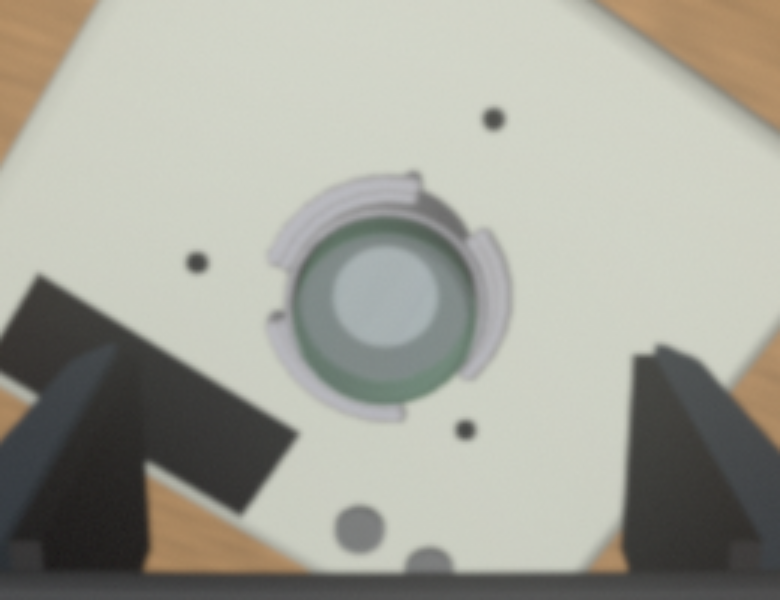

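The glass is flat in the cell: concentric, gasket visible through it, dots undisturbed. Ring lugs are at about -31.4° (mod 120°) and the flats' normal at 58.6°, centre (0.4686, 0.2691). I move to the ring, turning the tool to yaw 148.6° so there is range left for the clockwise screwing.

>>> servo_tool:
  motion:
    - [0.9,1,-50,0,0,0,-8.5]
    - [0.9,2,-100,0,0,0,-17]
    - [0.9,3,-150,0,0,0,-25.5]
    - [0.9,3,-200,0,0,0,-34]
    - [0.9,3,-250,0,0,0,-42.5]

```text
t: 11.55
ee_pos: [0.4858, 0.2169, 0.1376]
tcp_rot: [-0.0, 0.85, 0.527, -0.001]
contact_force: [0.9, -0.3, 0.4]
gripper_width: 0.9
```

>>> servo_tool:
  motion:
    - [0.9,0,0,0,0,0,-8.5]
    - [0.9,0,0,0,0,0,-17]
    - [0.9,0,0,0,0,0,-25.5]
    - [0.9,0,0,0,0,0,-34]
    - [0.9,0,0,0,0,0,-42.5]

```text
t: 12.05
ee_pos: [0.4866, 0.2153, 0.1374]
tcp_rot: [-0.0, 0.601, 0.799, -0.001]
contact_force: [0.9, 0.4, -0.2]
gripper_width: 0.9
```

>>> servo_tool:
  motion:
    - [1,0,0,0,0,0,-8.5]
    - [1,0,0,0,0,0,-17]
    - [1,0,0,0,0,0,-25.5]
    - [1,0,0,0,0,0,-34]
    - [1,0,0,0,0,0,-42.5]

```text
t: 12.55
ee_pos: [0.4867, 0.2152, 0.1374]
tcp_rot: [-0.001, 0.27, 0.963, -0.001]
contact_force: [0.9, -0.1, -0.2]
gripper_width: 0.999
```

```bash
python3 - <<'E'
from h import *
np.set_printoptions(precision=4,suppress=True)
o=robot.get_obs(); q=o['tcp_rot'];print(o['ee_pos'],q,o['qpos'],'yaw',2*np.degrees(np.arctan2(q[2],q[1])),tool([.4686,.2691,.105]))
E
```

```text
[0.4867 0.2152 0.1374] [-0.0007  0.2703  0.9628 -0.0005] [ 0.3726  0.2296  2.1066 -0.      0.8072 -0.6509] yaw 148.6397143362369 [43.4528 36.6366 32.4307]
```

>>> servo_tool:
  motion:
    - [1,30,25,0,0,0,0]
    - [1,43.5,36.5,10,0,0,0]
    - [1,43.5,36.5,20,0,0,0]
    - [1,43.5,36.5,20,0,0,0]
    - [1,43.5,36.5,20,0,0,0]

```text
t: 13.05
ee_pos: [0.4693, 0.2685, 0.1178]
tcp_rot: [-0.001, 0.273, 0.962, -0.001]
contact_force: [0.7, -0.4, 0.4]
gripper_width: 0.999
```

```bash
python3 - <<'E'
from h import *
np.set_printoptions(precision=4,suppress=True)
o=robot.get_obs(); q=o['tcp_rot'];print(o['ee_pos'],q)
im,c=snap('wrist','w6.png'); np.save('w6.npy',im); np.save('w6c.npy',c['cam_to_world'])
print(proj(c,[[.4686,.2691,.026]]))
cv2.imwrite('pics/w6c.png',cv2.resize(im[150:330,200:440],(800,600))[:,:,::-1])
E
```

```text
[0.4693 0.2685 0.1178] [-0.0005  0.2734  0.9619 -0.0006]
[[316.9762 240.9068]]
```

View pics/w6c.png

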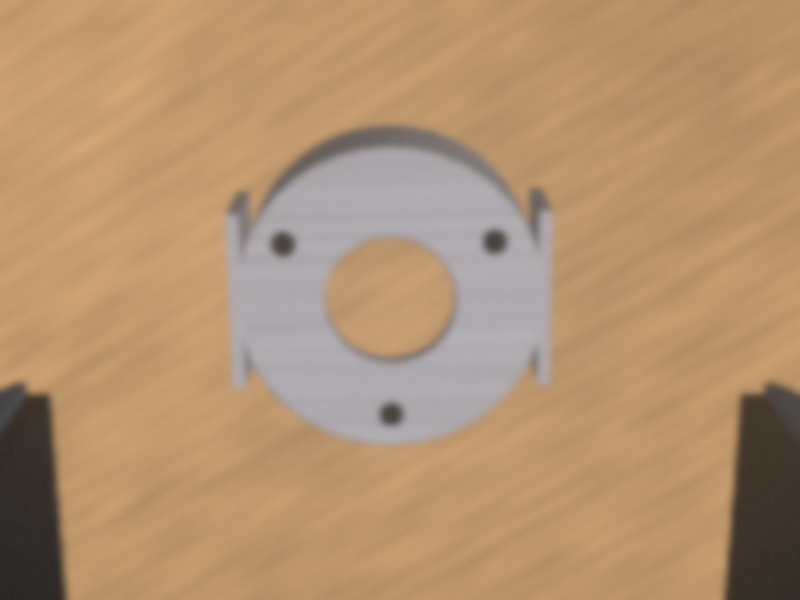

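The ring is well seen. The dots are at full px (285,223), (348,222) and (317,274), and the flats are parallel to the pads.

```bash
python3 - <<'E'
from h import *
np.set_printoptions(precision=4,suppress=True)
im=np.load('w6.npy'); c=robot.get_calibration('wrist'); c['cam_to_world']=np.load('w6c.npy')
g=cv2.cvtColor(im,cv2.COLOR_RGB2GRAY); P=[]
for u,v in[(285,223),(348,222),(317,274)]:
    w=np.clip(120-g[v-6:v+7,u-6:u+7].astype(float),0,None); yy,xx=np.mgrid[v-6:v+7,u-6:u+7]
    uv=((w*xx).sum()/w.sum(),(w*yy).sum()/w.sum()); P.append(onplane(c,[uv],.026)[0])
P=np.array(P);C=P.mean(0);a=np.degrees(np.arctan2(*(P-C)[:,[1,0]].T))
print(C,np.linalg.norm(P-C,axis=1),a,'lug mod120',np.mean([(x+31.4+60)%120-60 for x in a])-31.4,'tool',tool(C))
E
```

```text
[0.4679 0.2691 0.026 ] [0.0241 0.0241 0.0241] [-151.0172   88.9383  -31.0532] lug mod120 -31.044059255116668 tool [ 1.7404 -0.4659 92.3013]
```

>>> servo_tool:
  motion:
    - [1,1.7,0.3,25,0,0,-0.5]
    - [1,1.7,0.3,60,0,0,-0.5]
    - [1,1.7,0.3,75,0,0,-0.5]
    - [1,1.7,0.3,85,0,0,-0.5]
    - [1,1.7,0.3,90,0,0,-0.5]

```text
t: 13.6
ee_pos: [0.4684, 0.2703, 0.0282]
tcp_rot: [-0.0, 0.269, 0.963, -0.0]
contact_force: [-0.4, 0.0, 0.4]
gripper_width: 0.998
```

>>> servo_tool:
  motion:
    - [1,0,0,10,0,0,0]
    - [1,0,0,20,0,0,0]
    - [1,0,0,23.5,0,0,0]
    - [1,0,0,23.5,0,0,0]
    - [1,0,0,23.5,0,0,0]

```text
t: 14.1
ee_pos: [0.4683, 0.2706, 0.0051]
tcp_rot: [0.0, 0.269, 0.963, 0.0]
contact_force: [-0.3, -0.1, 0.9]
gripper_width: 0.999
```

```bash
python3 - <<'E'
from h import *
np.set_printoptions(precision=4,suppress=True)
o=robot.get_obs(); q=o['tcp_rot'];print(o['ee_pos'],q,'yaw',2*np.degrees(np.arctan2(q[2],q[1])),o['contact_force'],tool([.4679,.2691,.004]))
E
```

```text
[0.4683 0.2706 0.0051] [0.0001 0.269  0.9631 0.0001] yaw 148.79153807065515 [-0.2784 -0.1051  0.8566] [-0.4314 -1.5175  1.1171]
```

>>> servo_tool:
  motion:
    - [1,-0.4,-0.6,0,0,0,0]
    - [0.6,-0.4,-0.6,0,0,0,0]
    - [0.6,-0.4,-0.6,0,0,0,0]
    - [0.6,-0.4,-0.6,0,0,0,0]
    - [0.6,-0.4,-0.6,0,0,0,0]
  force: 30

```text
t: 14.6
ee_pos: [0.4682, 0.2697, 0.005]
tcp_rot: [-0.0, 0.269, 0.963, -0.0]
contact_force: [0.6, -0.9, 1.6]
gripper_width: 0.701
```

>>> servo_tool:
  motion:
    - [0.6,0,0,0,0,0,0]
    - [0.6,0,0,-30,0,0,0]
    - [0.6,0,0,-80,0,0,0]
    - [0.6,0,0,-115,0,0,0]
    - [0.6,0,0,-115,0,0,0]

```text
t: 15.1
ee_pos: [0.4706, 0.271, 0.1243]
tcp_rot: [0.003, 0.269, 0.963, 0.002]
contact_force: [0.3, 1.2, -2.4]
gripper_width: 0.702
```

```bash
python3 - <<'E'
from h import *
np.set_printoptions(precision=4,suppress=True)
o=robot.get_obs(); q=o['tcp_rot'];y=2*np.degrees(np.arctan2(q[2],q[1]));print(o['t'],o['ee_pos'],q,'yaw',y,o['gripper_width'],o['qpos'])
im,c=snap('wrist','w7.png'); np.save('w7.npy',im); np.save('w7c.npy',c['cam_to_world'])
cv2.imwrite('pics/w7c.png',cv2.resize(im[200:400,190:450],(780,600))[:,:,::-1])
C=np.array([.5730,-.0182,.125]); t=np.radians(y+18); xt=np.array([np.cos(t),np.sin(t),0])
print('waypoint cell - 75 mm along tool x:',C-.075*xt,tool(C-.075*xt))
E
```

```text
15.1 [0.4706 0.271  0.1243] [0.0026 0.269  0.9631 0.0024] yaw 148.78693243249646 0.7015130228794352 [ 0.4796  0.2635  2.0939 -0.      0.7771 -0.5464]
waypoint cell - 75 mm along tool x: [ 0.646  -0.0353  0.125 ] [-309.5284 -169.9662   -3.0072]
```

View pics/w7c.png

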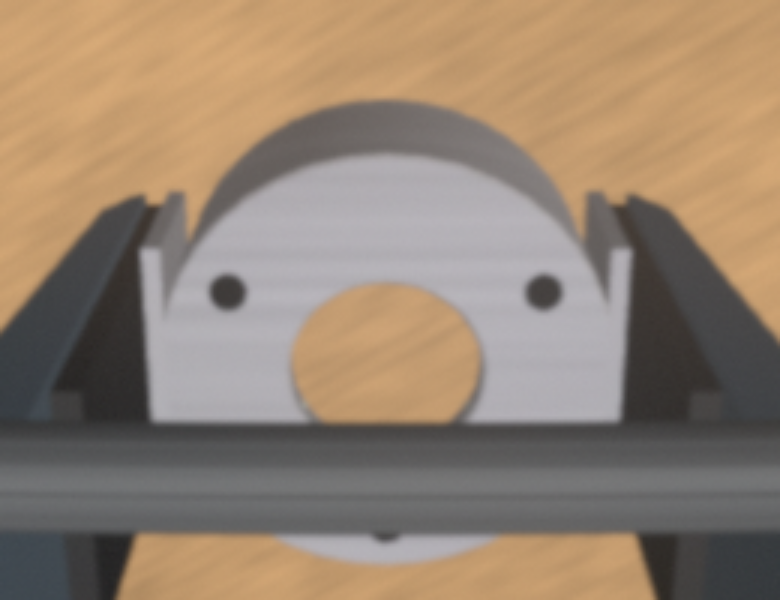

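>>> servo_tool:
  motion:
    - [0.6,-43,-24,0,0,0,-4]
    - [0.6,-86,-47,0,0,0,-8]
    - [0.6,-129,-71,0,0,0,-12]
    - [0.6,-172,-94,0,0,0,-16]
    - [0.6,-215,-118,0,0,0,-18.2]

```text
t: 15.65
ee_pos: [0.5907, 0.0555, 0.1181]
tcp_rot: [-0.001, 0.112, 0.994, -0.0]
contact_force: [-0.3, 0.3, -1.6]
gripper_width: 0.697
```

```bash
python3 - <<'E'
from h import *
np.set_printoptions(precision=4,suppress=True)
im=np.load('w7.npy'); c=robot.get_calibration('wrist'); T=np.load('w7c.npy'); c['cam_to_world']=T
from scipy.spatial.transform import Rotation as R
q=np.array([.0026,.269,.9631,.0024]);M=R.from_quat(np.r_[q[1:],q[0]]).as_matrix();e=np.array([.4706,.271,.1243])
g=cv2.cvtColor(im,cv2.COLOR_RGB2GRAY); P=[]
for u,v in[(266,297),(371,297)]:
    w=np.clip(120-g[v-8:v+9,u-8:u+9].astype(float),0,None); yy,xx=np.mgrid[v-8:v+9,u-8:u+9]
    uv=((w*xx).sum()/w.sum(),(w*yy).sum()/w.sum()); P.append(M.T@(onplane(c,[uv],e[2]+.021)[0]-e)*1000)
P=np.array(P);print(P,'ring centre tool',P.mean(0)-[12.05,0,0],np.linalg.norm(P[0]-P[1]),'(41.7) rot deg',np.degrees(np.arctan2(*(P[1]-P[0])[:2])))
o=robot.get_obs(); q=o['tcp_rot'];y=2*np.degrees(np.arctan2(q[2],q[1]));t=np.radians(y)
print(o['ee_pos'],'yaw',y,tool(np.array([.5730,-.0182,.125])-.075*np.array([np.cos(t),np.sin(t),0])))
E
```

```text
[[ 11.7836 -19.8556 -21.1639]
 [ 11.6683  22.0845 -20.9109]] ring centre tool [ -0.3241   1.1145 -21.0374] 41.94102091566355 (41.7) rot deg -0.15744257160389613
[0.5907 0.0555 0.1181] yaw 167.14360771412493 [-74.1269 -75.8153  -7.0229]
```

>>> servo_tool:
  motion:
    - [0.6,-35,-35,-7,0,0,0]
    - [0.6,-70,-70,-7,0,0,0]
    - [0.6,-74,-76,-7,0,0,0]
    - [0.6,-74,-76,-7,0,0,0]
    - [0.6,-74,-76,-7,0,0,0]

```text
t: 16.15
ee_pos: [0.6446, -0.0326, 0.1254]
tcp_rot: [-0.001, 0.113, 0.994, 0.0]
contact_force: [-1.4, 0.1, -2.2]
gripper_width: 0.698
```

```bash
python3 - <<'E'
from h import *
np.set_printoptions(precision=4,suppress=True)
o=robot.get_obs(); q=o['tcp_rot'];y=2*np.degrees(np.arctan2(q[2],q[1])); print(o['ee_pos'],q,'yaw',y)
im,c=snap('wrist','w8.png')
g=cv2.cvtColor(im,cv2.COLOR_RGB2GRAY); P=[]
A=np.radians([-13,107,-133]); D=np.c_[.573+.0422*np.cos(A),-.0182+.0422*np.sin(A),[.045]*3]
for u,v in proj(c,D).round().astype(int):
    print(u,v,end=' ')
    if not(12<v<467): continue
    w=np.clip(130-g[v-9:v+10,u-9:u+10].astype(float),0,None); yy,xx=np.mgrid[v-9:v+10,u-9:u+10]
    uv=((w*xx).sum()/w.sum(),(w*yy).sum()/w.sum()); P.append(onplane(c,[uv],.045)[0]); print(uv,P[-1])
P=np.array(P); C=P.mean(0); print(C,np.linalg.norm(P-C,axis=1),np.degrees(np.arctan2(*(P-C)[:,[1,0]].T)))
E
```

```text
[ 0.6446 -0.0326  0.1254] [-0.0012  0.1133  0.9936  0.    ] yaw 166.9884794312215
313 200 (np.float64(313.38492381716117), np.float64(200.2550120288693)) [ 0.6146 -0.0275  0.045 ]
375 93 (np.float64(375.80296200901483), np.float64(93.3354797166774)) [0.561  0.0224 0.045 ]
250 93 (np.float64(250.22434536447275), np.float64(93.6277423920736)) [ 0.5446 -0.0489  0.045 ]
[ 0.5734 -0.018   0.045 ] [0.0423 0.0423 0.0423] [ -12.9796  107.057  -132.9596]
```

The cell axis measured from the new yaw agrees within 0.4 mm. So the camera bias is a world offset of about (0.4, 1.1) mm, and the true cell is ≈ (0.5728, -0.0192). Next I hover the ring over it.

>>> servo_tool:
  motion:
    - [0.6,40,-2,0,0,0,0]
    - [0.6,73.6,-3.1,0,0,0,0]
    - [0.6,73.6,-3.1,10,0,0,0]
    - [0.6,73.6,-3.1,20,0,0,0]
    - [0.6,73.6,-3.1,20,0,0,0]

```text
t: 16.7
ee_pos: [0.5732, -0.0191, 0.1056]
tcp_rot: [-0.001, 0.113, 0.994, -0.0]
contact_force: [-0.3, -0.0, -2.0]
gripper_width: 0.699
```

>>> servo_tool:
  motion:
    - [0.6,0,0,0,0,0,0]
    - [0.6,0,0,0,0,0,0]
    - [0.6,0,0,0,0,0,0]

```text
t: 17.0
ee_pos: [0.574, -0.0197, 0.1071]
tcp_rot: [0.0, 0.113, 0.994, 0.0]
contact_force: [0.2, 0.5, -1.4]
gripper_width: 0.701
```

```bash
python3 - <<'E'
from h import *
np.set_printoptions(precision=4,suppress=True)
o=robot.get_obs(); q=o['tcp_rot'];y=2*np.degrees(np.arctan2(q[2],q[1])); print(o['ee_pos'],q,'yaw',y,o['contact_force'],tool([.57225,-.0191,.085]),o['qpos'])
E
```

```text
[ 0.574  -0.0197  0.1071] [0.0002 0.1133 0.9936 0.    ] yaw 166.98551334161192 [ 0.1787  0.5079 -1.3564] [ 1.836   0.2276 22.1072] [-0.075   0.3378  2.0327  0.      0.7708 -1.4186]
```

>>> servo_tool:
  motion:
    - [0.6,1.8,0.2,6,0,0,0]
    - [0.6,1.8,0.2,13,0,0,0]
    - [0.6,1.8,0.2,20,0,0,0]
    - [0.6,1.8,0.2,22,0,0,0]
    - [0.6,1.8,0.2,22,0,0,0]

```text
t: 17.5
ee_pos: [0.5715, -0.0191, 0.0843]
tcp_rot: [-0.001, 0.113, 0.994, -0.0]
contact_force: [-0.0, -0.1, -2.3]
gripper_width: 0.698
```

>>> servo_tool:
  motion:
    - [0.6,0,0,2,0,0,0]
    - [0.6,0,0,4,0,0,0]
    - [0.6,0,0,6,0,0,0]
    - [0.6,0,0,6,0,0,0]
    - [0.6,0,0,6,0,0,0]

```text
t: 18.0
ee_pos: [0.5718, -0.0191, 0.079]
tcp_rot: [-0.0, 0.113, 0.994, 0.0]
contact_force: [-0.2, 0.6, -2.7]
gripper_width: 0.696
```

>>> servo_tool:
  motion:
    - [0.6,-0.4,0,1,0,0,0]
    - [0.6,-0.4,0,2,0,0,0]
    - [0.6,-0.4,0,3,0,0,0]
    - [0.6,-0.4,0,4,0,0,0]
    - [0.6,-0.4,0,4,0,0,0]

```text
t: 18.5
ee_pos: [0.5721, -0.0192, 0.0748]
tcp_rot: [-0.0, 0.113, 0.994, -0.0]
contact_force: [-0.0, -0.8, -1.5]
gripper_width: 0.701
```

>>> servo_tool:
  motion:
    - [0.6,0,0,0.5,0,0,0]
    - [0.6,0,0,1,0,0,0]
    - [0.6,0,0,1.5,0,0,0]
    - [0.6,0,0,2,0,0,0]
    - [0.6,0,0,2,0,0,0]

```text
t: 19.0
ee_pos: [0.5722, -0.0192, 0.0729]
tcp_rot: [-0.0, 0.113, 0.994, -0.0]
contact_force: [0.0, -0.0, -1.0]
gripper_width: 0.7
```

>>> servo_tool:
  motion:
    - [0.6,0,0,0.5,0,0,0]
    - [0.6,0,0,1,0,0,0]
    - [0.6,0,0,1.5,0,0,0]
    - [0.6,0,0,2,0,0,0]
    - [0.6,0,0,2,0,0,0]

```text
t: 19.5
ee_pos: [0.5721, -0.0192, 0.0708]
tcp_rot: [-0.0, 0.113, 0.994, -0.0]
contact_force: [0.0, -0.1, -1.6]
gripper_width: 0.699
```

>>> servo_tool:
  motion:
    - [0.6,0,0,0.5,0,0,0]
    - [0.6,0,0,1,0,0,0]
    - [0.6,0,0,1.5,0,0,0]
    - [0.6,0,0,2,0,0,0]
    - [0.6,0,0,2,0,0,0]

```text
t: 20.0
ee_pos: [0.5721, -0.0192, 0.0688]
tcp_rot: [-0.0, 0.113, 0.994, -0.0]
contact_force: [0.8, -0.9, -2.3]
gripper_width: 0.697
```

>>> servo_tool:
  motion:
    - [0.6,0,0,0.5,0,0,0]
    - [0.6,0,0,1,0,0,0]
    - [0.6,0,0,1.5,0,0,0]
    - [0.6,0,0,2,0,0,0]
    - [0.6,0,0,2,0,0,0]

```text
t: 20.5
ee_pos: [0.5721, -0.0192, 0.0669]
tcp_rot: [-0.0, 0.113, 0.994, -0.0]
contact_force: [0.4, -0.5, -1.2]
gripper_width: 0.697
```

>>> servo_tool:
  motion:
    - [0.6,0,0,0.3,0,0,0]
    - [0.6,0,0,0.5,0,0,0]
    - [0.6,0,0,0.7,0,0,0]
    - [0.6,0,0,0.7,0,0,0]

```text
t: 20.9
ee_pos: [0.5722, -0.0192, 0.0662]
tcp_rot: [-0.0, 0.113, 0.994, -0.0]
contact_force: [-0.5, 0.2, -2.0]
gripper_width: 0.702
```

>>> servo_tool:
  motion:
    - [0.6,0,0,0.3,0,0,0]
    - [0.6,0,0,0.6,0,0,0]
    - [0.6,0,0,0.8,0,0,0]
    - [0.6,0,0,0.8,0,0,0]

```text
t: 21.3
ee_pos: [0.5722, -0.0192, 0.0654]
tcp_rot: [-0.0, 0.113, 0.994, 0.0]
contact_force: [-0.1, 0.0, -1.2]
gripper_width: 0.699
```

>>> servo_tool:
  motion:
    - [0.6,0,0,0.3,0,0,0]
    - [0.6,0,0,0.5,0,0,0]
    - [0.6,0,0,0.5,0,0,0]

```text
t: 21.6
ee_pos: [0.5722, -0.0192, 0.0649]
tcp_rot: [-0.0, 0.113, 0.994, 0.0]
contact_force: [0.6, 0.2, -1.2]
gripper_width: 0.703
```

>>> servo_tool:
  motion:
    - [0.6,0,0,0.3,0,0,0]
    - [0.6,0,0,0.5,0,0,0]
    - [0.6,0,0,0.5,0,0,0]

```text
t: 21.9
ee_pos: [0.5722, -0.0192, 0.0644]
tcp_rot: [-0.0, 0.113, 0.994, -0.0]
contact_force: [-0.4, 0.2, -2.0]
gripper_width: 0.7
```

>>> servo_tool:
  motion:
    - [0.6,0,0,0.3,0,0,0]
    - [0.6,0,0,0.5,0,0,0]
    - [0.6,0,0,0.5,0,0,0]

```text
t: 22.2
ee_pos: [0.5722, -0.0192, 0.0639]
tcp_rot: [-0.0, 0.113, 0.994, -0.0]
contact_force: [0.4, 0.4, -1.9]
gripper_width: 0.703
```

>>> servo_tool:
  motion:
    - [0.6,0,0,0.2,0,0,0]
    - [0.6,0,0,0.4,0,0,0]
    - [0.6,0,0,0.4,0,0,0]

```text
t: 22.5
ee_pos: [0.5722, -0.0192, 0.0635]
tcp_rot: [-0.0, 0.113, 0.994, 0.0]
contact_force: [0.1, 0.3, -1.1]
gripper_width: 0.703
```

>>> servo_tool:
  motion:
    - [0.6,0,0,0.2,0,0,0]
    - [0.6,0,0,0.4,0,0,0]
    - [0.6,0,0,0.4,0,0,0]

```text
t: 22.8
ee_pos: [0.5722, -0.0192, 0.0631]
tcp_rot: [-0.0, 0.113, 0.994, 0.0]
contact_force: [0.0, -0.3, -0.4]
gripper_width: 0.701
```

>>> servo_tool:
  motion:
    - [0.6,0,0,0.1,0,0,0]
    - [0.6,0,0,0.3,0,0,0]
    - [0.6,0,0,0.3,0,0,0]

```text
t: 23.1
ee_pos: [0.5722, -0.0192, 0.0628]
tcp_rot: [-0.0, 0.113, 0.994, -0.0]
contact_force: [0.3, 0.1, -1.2]
gripper_width: 0.695
```

>>> servo_tool:
  motion:
    - [0.6,0,0,0.1,0,0,0]
    - [0.6,0,0,0.2,0,0,0]
    - [0.6,0,0,0.2,0,0,0]

```text
t: 23.4
ee_pos: [0.5722, -0.0192, 0.0626]
tcp_rot: [-0.0, 0.113, 0.994, -0.0]
contact_force: [-0.2, -0.0, -1.7]
gripper_width: 0.703
```

>>> servo_tool:
  motion:
    - [0.6,0,0,0.2,0,0,0]
    - [0.6,0,0,0.4,0,0,0]
    - [0.6,0,0,0.4,0,0,0]

```text
t: 23.7
ee_pos: [0.5722, -0.0192, 0.0623]
tcp_rot: [0.0, 0.113, 0.994, -0.0]
contact_force: [-0.9, 0.8, 1.2]
gripper_width: 0.702
```

>>> servo_tool:
  motion:
    - [0.6,0,0,0.1,0,0,0]
    - [0.6,0,0,0.3,0,0,0]
    - [0.6,0,0,0.3,0,0,0]

```text
t: 24.0
ee_pos: [0.5723, -0.0192, 0.0621]
tcp_rot: [0.0, 0.113, 0.994, 0.0]
contact_force: [-2.0, 0.6, 3.5]
gripper_width: 0.702
```

>>> servo_tool:
  motion:
    - [0.6,0,0,0.1,0,0,0]
    - [0.6,0,0,0.3,0,0,0]
    - [0.6,0,0,0.3,0,0,0]

```text
t: 24.3
ee_pos: [0.5723, -0.0192, 0.0619]
tcp_rot: [0.0, 0.113, 0.994, 0.0]
contact_force: [-2.2, -0.7, 7.1]
gripper_width: 0.696
```

Contact begins at TCP ≈ 0.0624, so the ring centre is ~1 mm above the rim. That means it is seated on the glass, with the lugs past the flanges. I ease off and turn clockwise.

>>> servo_tool:
  motion:
    - [0.6,0,0,-0.2,0,0,0]
    - [0.6,0,0,-0.25,0,0,4]
    - [0.6,0,0.1,-0.25,0,0,9]
    - [0.6,0,0.1,-0.25,0,0,14]
    - [0.6,-0.1,0.2,-0.25,0,0,19]

```text
t: 24.8
ee_pos: [0.5727, -0.019, 0.0621]
tcp_rot: [0.0, 0.277, 0.961, 0.0]
contact_force: [-0.4, 0.3, 4.2]
gripper_width: 0.702
```

```bash
cat > s.py <<'E'
from h import *
np.set_printoptions(precision=4,suppress=True)
o=robot.get_obs(); q=o['tcp_rot'];y=2*np.degrees(np.arctan2(q[2],q[1])); print(o['t'],o['ee_pos'],'yaw %.2f past gap %.3f rad'%(y,np.radians(166.98-y)),o['contact_force'],'torque',o['ft_torque'],'q6',o['qpos'][5],o['effort'][5])
E
python3 s.py
```

```text
24.8 [ 0.5727 -0.019   0.0621] yaw 147.78 past gap 0.335 rad [-0.4037  0.3453  4.2105] torque [ 0.0945 -0.0334  0.0189] q6 -1.0824090615927104 -1.7905071750283241
```

>>> servo_tool:
  motion:
    - [0.6,0,0,-0.1,0,0,3]
    - [0.6,0,0.1,-0.1,0,0,6]
    - [0.6,0,0.1,-0.1,0,0,9]
    - [0.6,0,0.1,-0.1,0,0,9]
    - [0.6,0,0.1,-0.1,0,0,9]

```text
t: 25.3
ee_pos: [0.5727, -0.019, 0.0621]
tcp_rot: [0.0, 0.35, 0.937, 0.0]
contact_force: [1.1, -0.0, 3.2]
gripper_width: 0.7
```

```bash
python3 s.py
```

```text
25.3 [ 0.5727 -0.019   0.0621] yaw 139.07 past gap 0.487 rad [ 1.0668 -0.0225  3.1591] torque [ 0.0849 -0.2518 -0.0088] q6 -0.9302864830043021 0.158032332547009
```

>>> servo_tool:
  motion:
    - [0.6,0,0,0,0,0,2]
    - [0.6,0,0,0,0,0,4]
    - [0.6,0,0.1,0,0,0,6]
    - [0.6,0,0.1,0,0,0,8]
    - [0.6,0,0.1,0,0,0,8]

```text
t: 25.8
ee_pos: [0.5726, -0.0189, 0.0621]
tcp_rot: [0.0, 0.415, 0.91, 0.0]
contact_force: [0.2, -0.0, 4.6]
gripper_width: 0.699
```

```bash
python3 s.py
```

```text
25.8 [ 0.5726 -0.0189  0.0621] yaw 131.02 past gap 0.628 rad [ 0.1954 -0.0405  4.6211] torque [ 0.0239 -0.198   0.0495] q6 -0.789593271623218 0.6758612394332886
```

>>> servo_tool:
  motion:
    - [0.6,0,0,-0.1,0,0,2]
    - [0.6,0,0,-0.1,0,0,4]
    - [0.6,0,0,-0.1,0,0,6]
    - [0.6,0,0,-0.1,0,0,6]

```text
t: 26.2
ee_pos: [0.5725, -0.0188, 0.0621]
tcp_rot: [0.0, 0.461, 0.887, 0.0]
contact_force: [0.7, -0.1, 3.1]
gripper_width: 0.7
```

```bash
python3 s.py
```

```text
26.2 [ 0.5725 -0.0188  0.0621] yaw 125.06 past gap 0.732 rad [ 0.6613 -0.0762  3.0704] torque [ 0.0186 -0.149   0.0089] q6 -0.6854264813436535 0.6732482090592384
```

>>> servo_tool:
  motion:
    - [0.6,0,0,0,0,0,2]
    - [0.6,0,0.1,0,0,0,4]
    - [0.6,0,0.1,0,0,0,6]
    - [0.6,0,0.1,0,0,0,6]

```text
t: 26.6
ee_pos: [0.5726, -0.0188, 0.0621]
tcp_rot: [0.0, 0.507, 0.862, 0.0]
contact_force: [0.7, -0.0, 4.0]
gripper_width: 0.703
```

```bash
python3 s.py
```

```text
26.6 [ 0.5726 -0.0188  0.0621] yaw 119.07 past gap 0.836 rad [ 0.7194 -0.0245  4.0495] torque [-0.0374 -0.1366  0.0201] q6 -0.5809223015296523 0.674455426633358
```

>>> servo_tool:
  motion:
    - [0.6,0,0,0,0,0,2]
    - [0.6,0,0,0,0,0,4]
    - [0.6,0,0.1,0,0,0,6]
    - [0.6,0,0.1,0,0,0,6]

```text
t: 27.0
ee_pos: [0.5726, -0.0188, 0.0621]
tcp_rot: [-0.0, 0.551, 0.834, -0.0]
contact_force: [-0.1, 0.2, 2.7]
gripper_width: 0.701
```

```bash
python3 s.py
```

```text
27.0 [ 0.5726 -0.0188  0.0621] yaw 113.08 past gap 0.941 rad [-0.0715  0.2095  2.7036] torque [-0.0827 -0.1248 -0.0044] q6 -0.47631071788147683 0.676133818924427
```

>>> servo_tool:
  motion:
    - [0.6,0,0,-0.1,0,0,0]
    - [0.6,0,0,-0.2,0,0,0]
    - [0.6,0,0,-0.2,0,0,1]
    - [0.6,0,0,-0.2,0,0,2]
    - [0.6,0,0,-0.2,0,0,2]

```text
t: 27.5
ee_pos: [0.5726, -0.0188, 0.0623]
tcp_rot: [-0.0, 0.567, 0.824, -0.0]
contact_force: [1.0, -1.3, 1.9]
gripper_width: 0.7
```

```bash
python3 s.py
```

```text
27.5 [ 0.5726 -0.0188  0.0623] yaw 110.94 past gap 0.978 rad [ 1.0043 -1.2544  1.8712] torque [-0.0374 -0.1445  0.0192] q6 -0.4389400542592422 0.33311594277620316
```

>>> servo_tool:
  motion:
    - [0.6,0,0,0,0,0,1]
    - [0.6,0,0,0,0,0,2]
    - [0.6,0,0,0,0,0,3]
    - [0.6,0,0,0,0,0,3]

```text
t: 27.9
ee_pos: [0.5726, -0.0187, 0.0623]
tcp_rot: [-0.0, 0.588, 0.809, -0.0]
contact_force: [0.4, -0.1, 2.2]
gripper_width: 0.704
```

```bash
python3 s.py
```

```text
27.9 [ 0.5726 -0.0187  0.0623] yaw 107.94 past gap 1.030 rad [ 0.3777 -0.129   2.1734] torque [ 0.0446 -0.1301  0.0306] q6 -0.3864753384786219 0.34586794674396515
```

>>> servo_tool:
  motion:
    - [0.6,0,0,-0.1,0,0,1]
    - [0.6,0,0,-0.1,0,0,2]
    - [0.6,0,0,-0.1,0,0,3]
    - [0.6,0,0,-0.1,0,0,3]

```text
t: 28.3
ee_pos: [0.5726, -0.0188, 0.0624]
tcp_rot: [-0.0, 0.609, 0.793, -0.0]
contact_force: [-0.6, -0.3, 1.0]
gripper_width: 0.696
```

```bash
python3 s.py
```

```text
28.3 [ 0.5726 -0.0188  0.0624] yaw 104.93 past gap 1.083 rad [-0.567  -0.3137  0.9908] torque [ 0.0037 -0.1729  0.0137] q6 -0.3340622419275886 0.3412556368857622
```

>>> servo_tool:
  motion:
    - [0.6,0,0,0,0,0,1]
    - [0.6,0,0,0,0,0,2]
    - [0.6,0,0,0,0,0,3]
    - [0.6,0,0,0,0,0,3]

```text
t: 28.7
ee_pos: [0.5726, -0.0187, 0.0623]
tcp_rot: [-0.0, 0.63, 0.777, 0.0]
contact_force: [1.1, 0.5, -0.9]
gripper_width: 0.7
```

```bash
python3 s.py
```

```text
28.7 [ 0.5726 -0.0187  0.0623] yaw 101.93 past gap 1.135 rad [ 1.141   0.5491 -0.8876] torque [ 0.0036 -0.2438  0.0345] q6 -0.28166147459324187 0.35309532657265663
```

>>> servo_tool:
  motion:
    - [0.6,0,0,0,0,0,1]
    - [0.6,0,0,0,0,0,2]
    - [0.6,0,0,0,0,0,2]

```text
t: 29.0
ee_pos: [0.5726, -0.0187, 0.0623]
tcp_rot: [-0.0, 0.643, 0.766, 0.0]
contact_force: [1.9, 0.6, -3.0]
gripper_width: 0.701
```

```bash
python3 s.py
```

```text
29.0 [ 0.5726 -0.0187  0.0623] yaw 99.93 past gap 1.170 rad [ 1.8504  0.6246 -3.0113] torque [ 0.0403 -0.4162  0.011 ] q6 -0.24676994873758246 0.359090818092227
```

>>> servo_tool:
  motion:
    - [0.6,0,0,0,0,0,1]
    - [0.6,0,0,0,0,0,2]
    - [0.6,0,0,0,0,0,2]

```text
t: 29.3
ee_pos: [0.5726, -0.0187, 0.0623]
tcp_rot: [-0.0, 0.657, 0.754, -0.0]
contact_force: [2.0, -0.1, -5.7]
gripper_width: 0.698
```

```bash
python3 s.py
```

```text
29.3 [ 0.5726 -0.0187  0.0623] yaw 97.93 past gap 1.205 rad [ 2.0209 -0.1322 -5.7152] torque [-0.0099 -0.5971  0.0862] q6 -0.21185313158399 0.38235923275351524
```

First touch was ~1.09 rad: Fz falls about 7 N per 0.1 rad, matching the description. The target is ~1.32 rad, and I follow the thread down slightly.

>>> servo_tool:
  motion:
    - [0.6,0,0,0.05,0,0,1]
    - [0.6,0,0,0.1,0,0,2]
    - [0.6,0,0,0.15,0,0,3]
    - [0.6,0,0,0.15,0,0,3]

```text
t: 29.7
ee_pos: [0.5725, -0.0188, 0.0621]
tcp_rot: [-0.0, 0.676, 0.737, -0.0]
contact_force: [4.0, -1.1, -7.6]
gripper_width: 0.699
```

```bash
python3 s.py
```

```text
29.7 [ 0.5725 -0.0188  0.0621] yaw 94.92 past gap 1.258 rad [ 4.0156 -1.0708 -7.5877] torque [ 0.0946 -0.6075  0.0682] q6 -0.15943950819270988 0.4004636127501726
```

>>> servo_tool:
  motion:
    - [0.6,0,0,0.05,0,0,1]
    - [0.6,0,0,0.1,0,0,2]
    - [0.6,0,0,0.15,0,0,3]
    - [0.6,0,0,0.15,0,0,3]

```text
t: 30.1
ee_pos: [0.5725, -0.0187, 0.062]
tcp_rot: [-0.0, 0.695, 0.719, -0.0]
contact_force: [2.0, 1.5, -6.9]
gripper_width: 0.697
```

```bash
python3 s.py
```

```text
30.1 [ 0.5725 -0.0187  0.062 ] yaw 91.93 past gap 1.310 rad [ 1.9845  1.4933 -6.9384] torque [ 0.1588 -0.5441  0.1093] q6 -0.10705868857516243 0.3997917752712965
```

>>> servo_tool:
  motion:
    - [0.6,0,0,0.1,0,0,0.9]
    - [0.6,0,0,0.15,0,0,0.9]
    - [0.6,0,0,0.15,0,0,0.9]

```text
t: 30.4
ee_pos: [0.5725, -0.0187, 0.062]
tcp_rot: [-0.0, 0.7, 0.714, -0.0]
contact_force: [2.2, 0.9, -5.4]
gripper_width: 0.699
```

```bash
python3 s.py
```

```text
30.4 [ 0.5725 -0.0187  0.062 ] yaw 91.08 past gap 1.325 rad [ 2.2046  0.8558 -5.3571] torque [ 0.1827 -0.3884  0.1044] q6 -0.09238511223088942 0.1699259178712964
```

>>> servo_tool:
  motion:
    - [0.8,0,0,0,0,0,0]
    - [1,0,0,0,0,0,0]
    - [1,0,0,0,0,0,0]
    - [1,0,0,0,0,0,0]
    - [1,0,0,0,0,0,0]

```text
t: 30.9
ee_pos: [0.5727, -0.0188, 0.062]
tcp_rot: [0.0, 0.7, 0.714, 0.0]
contact_force: [-0.2, 0.4, 0.2]
gripper_width: 0.997
```

```bash
python3 s.py
```

```text
30.9 [ 0.5727 -0.0188  0.062 ] yaw 91.09 past gap 1.325 rad [-0.1857  0.3872  0.2009] torque [-0.0002 -0.0663  0.0083] q6 -0.09240610727420095 0.0004132999401917914
```

>>> servo_tool:
  motion:
    - [1,0,0,-10,0,0,0]
    - [1,0,0,-40,0,0,0]
    - [1,0,0,-80,0,0,0]
    - [1,0,0,-90,0,0,0]
    - [1,0,0,-90,0,0,0]

```text
t: 31.4
ee_pos: [0.5738, -0.0188, 0.1541]
tcp_rot: [0.001, 0.7, 0.714, 0.001]
contact_force: [0.8, 0.2, -0.7]
gripper_width: 1.002
```

```bash
python3 - <<'E'
from h import *
exec(open('s.py').read())
im,c=snap('wrist','w9.png'); np.save('w9.npy',im); np.save('w9c.npy',c['cam_to_world'])
C=np.array([.5730,-.0182,.0825]); g=cv2.cvtColor(im,cv2.COLOR_RGB2GRAY)
A=np.radians([-13-75.9+120*k for k in range(3)]); D=C+np.c_[.0241*np.cos(A),.0241*np.sin(A),[0]*3]
P=[]
for u,v in proj(c,D).round().astype(int):
    w=np.clip(110-g[v-8:v+9,u-8:u+9].astype(float),0,None); yy,xx=np.mgrid[v-8:v+9,u-8:u+9]
    uv=((w*xx).sum()/w.sum(),(w*yy).sum()/w.sum()); P.append(onplane(c,[uv],.0825)[0]); print((u,v),uv)
P=np.array(P);Q=P.mean(0);print(Q,'vs',C,np.linalg.norm(P-Q,axis=1),np.degrees(np.arctan2(*(P-Q)[:,[1,0]].T)),np.degrees(A))
u,v=proj(c,[C])[0].round().astype(int)
cv2.imwrite('pics/w9c.png',cv2.resize(im[max(0,v-100):v+100,u-130:u+130],(780,600))[:,:,::-1])
E
```

```text
31.4 [ 0.5738 -0.0188  0.1541] yaw 91.09 past gap 1.325 rad [ 0.8227  0.2142 -0.664 ] torque [-0.0334 -0.1048 -0.0137] q6 -0.09243066997528517 -0.00019623254956968594
(np.int64(317), np.int64(287)) (np.float64(315.56979405034326), np.float64(287.3890160183066))
(np.int64(351), np.int64(233)) (np.float64(349.35219399538107), np.float64(232.54157043879908))
(np.int64(282), np.int64(233)) (np.float64(281.0018921475875), np.float64(232.93282876064333))
[ 0.5723 -0.0182  0.0825] vs [ 0.573  -0.0182  0.0825] [0.0241 0.0241 0.0241] [-88.6532  31.3308 151.3919] [-88.9  31.1 151.1]
```

View pics/w9c.png

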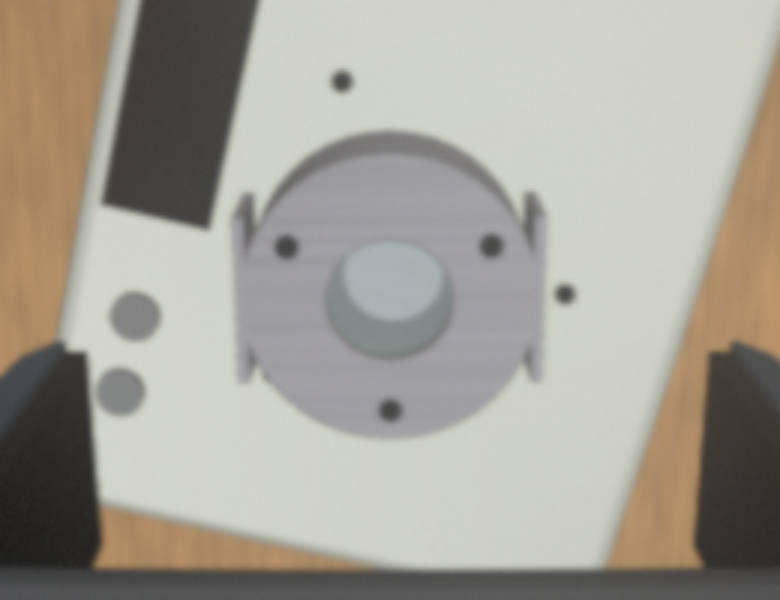

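The ring is level and centred within 0.7 mm of the cell. After letting go, its lug dots are within 0.3° of the commanded angle, so it has not backed off. The arm is clear, so I hand in.

```bash
python3 -c "
from cell import robot
print(robot.hand_in()); print(robot.get_obs()['t'])"
```

```text
the job is handed in; nothing more can be done
None
the job is handed in; nothing more can be done
```

The glass is in the cell and the retaining ring is screwed down on it. I handed the job in at about 31 s, with no verdict reported. I have no direct reading of the clamp force.

- **Glass:** I used the smallest disc, about 36 mm across. It went into the cell without touching the rim and met the gasket about 7 mm down, with 5.7 N on the tool. After release it looked flat and concentric.
- **Ring:** I lowered it with the lugs in line with the gaps, and it rested on the glass with its centre about 1 mm above the rim. Turning clockwise, the lugs first touched the flanges at about 1.09 rad. The pull then grew by about 7 N per 0.1 rad, as described, and I stopped at 1.325 rad. That is about 0.23 rad past first touch, so I estimate 15–17 N of clamping.
- **Last checks:** after letting go, the ring was level, within 0.7 mm of the cell axis and within 0.3° of the angle I left it at. The gripper was about 90 mm clear, with no contact force beyond noise. I kept clear of the bystanders but took no final picture of them.
- **Disagreement:** the wrist camera appeared shifted by about (0.4, 1.1) mm in the world frame. I worked this out from the gripped parts and corrected for it. A second look at the cell from another angle agreed to within 0.4 mm.

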